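# Pack up the front of a small drawer cabinet

### The arm

A 6-joint arm with a two-finger parallel gripper is mounted at the origin on the work surface. World frame = base frame: x ahead of the robot, y to its left, z up, the work surface at z = 0. Lengths are in m, angles in degrees, forces in N, time in s.
With the tool pointing down it reaches from about 0.3 to 0.75 m from the base axis. Payload 8.5 kg.
Tool frame: the origin (TCP) lies at the very end of the fingers, on their centre line; the grasp point (between the pads) lies 19 mm behind it (env.pinch_z is the distance from the TCP to the grasp point, in m); z points along the fingers, y is the line along which they close (so a half turn about z gives the same grasp; the last joint's range is limited). The gripper opens to 85 mm and grips with 20 to 120 N. Pads are 22 mm wide; open, the fingers measure 114 mm over their backs; the gripper's body (76 mm by 85 mm) begins 54 mm behind the grasp point. The pads swing forward as they close: fully open they stand 13 mm farther back than shut.
Start: joints at [-12.336, 21.807, 74.336, -0, 83.858, -12.336], TCP at [0.55, 0, 0.231] pointing down, gripper open.
Joint ranges: [-178.18, 178.18], [-50.72, 133.34], [12.68, 142.11], [-81.47, 261.47], [9.98, 163.14], [-165.26, 165.26]. Speed limits (degrees/s): [136.94, 136.94, 180, 180, 180, 180].

### API

Orientations are given as a 3x3 rotation matrix whose columns are the frame's x, y, z axes.
In Python, from station import env gives the robot as it stands.
- The arm moves only by the shell command python3 -m crank 'ROWS'. ROWS is JSON, a list that holds one entry, the list of rows, each a list of 5 numbers: the shift along the tool's x, y, z in m, then the turn about the tool's z in rad, then the closure, from 0 (fully open) to 1 (shut). A call has 1 to 8 rows; each row is the pose to reach, as a shift and turn from the pose commanded when the call began, along the tool's axes at that moment; what a row does not reach only later rows make up. A row lasts 1/8 s, in which the tool goes at most 62.5 mm and 10.7 degrees, less where a joint would pass 70% of its speed; a pose out of reach is approached as far as the arm can. A call with a gripper value outside its range is refused whole. The fingers move at their own pace and stop on an object; the grip force is fixed at half the most. Time passes only in rows, so rows that repeat a pose let the fingers close. It gives the time, the measured TCP pose, the force, the opening and the grip force at its end, in the units of the state.
- env.get_state(): the state, without advancing time (a new reading comes with each control period).
- env.snapshot(name): name is "scene" or "side" or "wrist"; returns (picture, depth): 420x560x3 uint8, blue, green, red; 420x560 float32, m along the optical axis (not along the pixel's ray), 0 where there is no reading.
- env.get_calibration(name): a dict with "fx", "fy", "cx", "cy" (pixels), "world_from_camera" (4x4, takes a point from camera to world coordinates). Camera axes: x right, y down, z forward; pixel columns grow to the right and rows downward; lengths in m; the calibration is good to about 2 mm. A picture is of the moment at which its call begins: read the wrist's pose just before it. get_calibration takes no time and is no camera call; for the wrist camera it gives the pose at the moment of the call.
- env.sign_off(): hands the job in; it is judged then, once.
Trained networks look in the newest picture that a camera, given by its name, has taken for a name from the list of things; names that differ only in an ending like _2 or _b are one class to them, and where a whole thing is asked for, a point or a joint stands for the part that bears it (a point fixed in the world has none). Each returns a list of dicts, best first, with "p" (0 to 1); they miss things now and then, are a little off and sometimes report something else, mostly with a low value. They report only what shows in the picture. A call takes as long as a camera call. They do not tell look-alikes from the thing itself.
- env.search_frame(camera, label): "point" ([x, y, z] in m, in the coordinates of the camera as it stood for that picture, good to about 4 mm: the middle of the surface that is visible of it).
- env.regions_of(camera, label): "region" (420x560 bool, what is visible of it).
The state is a dict: "time_s": time; "qpos": joint angles; "joint_vel": joint speeds; "effort": joint torques, N m; "eef_pos": TCP position; "ee_rot": TCP orientation; "wrist_force": force on the tool from outside, world axes, zero at the start; "torque": the same for the moment, N m; "gripper_width": finger opening in m; "grip_force": force on a finger pad.
Only numpy, scipy, OpenCV 4.12 (cv2) and the standard library are available. Lean on these libraries where they do the work, as an engineer would, in place of code of your own. Each camera call takes 0.05 s, during which the arm holds its last target. There are 200 camera calls.

### The job

The drawers of the little ply cabinet creep open, so pack up its front: tip the cabinet back on its rear bottom edge until it leans by itself against the beam fixed behind it, slide the flat ply packer (the thin strip, not the square offcut) straight in under the middle of the raised front, about a third of the cabinet's depth, and then let the cabinet down gently so that its front rests on the packer. Its rear edge stays on the bench where it stands: do not lift the cabinet, drop it or shift it. Leave everything else on the bench where it is.

Things in the scene. Friction and masses are not known exactly. Their poses are not given: they have to be found in the camera images.
- cabinet: Loose ply drawer cabinet, a closed box 100 deep (its x) x 150 wide (its y) x 220 high (its z), 0.68 to 0.94 kg, mass centred. Origin: centre of its underside. The front, with eight drawer fronts (fixed shut) with dark knobs 10 proud, looks along -x; the rear face, towards the beam, is at x = +50. It balances at about 25 degrees of backward tilt; beyond that it falls on towards the beam.
- cabinet_handle (a point): Middle of the cabinet's carry handle: a round wooden dowel, 12 thick and 88 long between two posts (12 wide, their tops 12 above its axis), running along the cabinet's y, its axis 40 above the cabinet's top (260 above the underside), midway between front and rear. The point has the cabinet's axes.
- cabinet_rear_edge (a point): Middle of the cabinet's rear bottom edge, on which it tips (50 behind the centre of the underside); same axes as the cabinet. Friction lets it pivot here without sliding when the top is pulled or pushed back.
- beam: Beech beam fixed to the bench, 60 deep (its x) x 310 long (its y) x 90 high, a steel holdfast over it 125 either side of its middle (160 high). Origin: centre of its underside. Its front face, x = -30, is 50 to 60 behind the cabinet's rear, parallel within 2 degrees. The tipped cabinet rests on its upper front edge at 29 to 34 degrees, and stays; its front bottom edge is then about 50 up.
- packer_mid (a point): Centre of the packer: a loose flat strip of birch ply 140 long (its x) x 45 wide (its y) x 8 thick (its z), 50 g, both ends alike. It lies flat on the bench.
- offcut: Bystander: square offcut of light wood 150 x 28 x 28, lying along its x. Origin: centre of its underside.
- sanding_block: Bystander: cork sanding block 110 (x) x 62 (y) x 30 high. Origin: centre of its underside.
- glue_bottle: Bystander: standing white glue bottle, 58 across, 170 high. Origin: centre of its underside.
- stool_rail: Bystander: stool rail lying along its x, 410 long with its round tenons, 30 wide, 22 high. Origin: under its middle.
- mallet: Bystander: joiner's mallet lying on its side; head 60 x 130 x 75 at +120 along its x, handle to -160. Origin: on the bench, on the handle's line.
- drill: Bystander: cordless drill standing on its battery, about 225 long with its bit, 78 wide, 211 high. Origin: centre of its underside.
- dowel_tin: Bystander: steel tin of dowels, 84 across, 150 high with the dowels. Origin: centre of its underside.
Not all that is in view belongs to the job. Of the things that look like the part that bears packer_mid, the largest one is meant.

How it is judged:
By the outcome, as a careful person would: the job done as asked, in the order asked, and still so for the second after the job is handed in, with the robot touching nothing.
It also fails if it takes over 72 s, if anything falls off the work surface, if the arm or the gripper's body presses on something with over 40 N, if the wrist force passes 120 N, or if a joint passes its speed limit or range.

## Working session

There is one attempt and no reset: what is moved stays moved. The work goes in short steps, Python scripts to look and compute and a shell command to move; the robot and the scene stay as the last step left them, time stands still between calls to the robot, and variables do not carry over. Pictures are saved under pics/ and viewed, at most 10 in all, crops included, and the job is handed in when it is done.

```bash
ls; mkdir -p pics; cat > h.py <<'E'
import numpy as np, cv2
from station import env
def snap(n):
    c=env.get_calibration(n); im,d=env.snapshot(n); return im,d,c
def pts(d,c,m):
    v,u=np.nonzero(m&(d>0)); z=d[v,u]
    P=np.c_[(u-c['cx'])/c['fx']*z,(v-c['cy'])/c['fy']*z,z,np.ones(len(z))]
    return (P@np.array(c['world_from_camera']).T)[:,:3]
def px(c,p):
    q=np.linalg.inv(np.array(c['world_from_camera']))@np.r_[p,1]
    return np.array([c['fx']*q[0]/q[2]+c['cx'],c['fy']*q[1]/q[2]+c['cy']]).round()
E
python3 - <<'E'
from h import *
ims=[]
for n in ['scene','side']:
    im,d,c=snap(n); cv2.imwrite(f'pics/{n}0.png',im)
    print(n,np.round(c['world_from_camera'],2).tolist())
    for l in ['cabinet','cabinet_handle','beam','packer_mid','offcut']:
        for r in env.regions_of(n,l)[:4]:
            P=pts(d,c,r['region']); v,u=np.nonzero(r['region'])
            print(l,round(r['p'],2),'px',int(u.mean()),int(v.mean()),len(P),'med',np.median(P,0).round(3),'lo',np.percentile(P,2,axis=0).round(3),'hi',np.percentile(P,98,axis=0).round(3))
E
```

```text
pics
scene [[0.81, 0.36, -0.46, 1.19], [0.59, -0.48, 0.65, -0.92], [0.01, -0.8, -0.6, 0.98], [0.0, 0.0, 0.0, 1.0]]
cabinet 0.87 px 310 211 3163 med [0.619 0.074 0.141] lo [0.519 0.064 0.003] hi [0.664 0.167 0.262]
cabinet_handle 0.84 px 310 211 3098 med [0.619 0.074 0.143] lo [0.521 0.064 0.005] hi [0.664 0.163 0.261]
beam 0.77 px 352 216 1283 med [0.709 0.228 0.075] lo [ 0.626  0.218 -0.001] hi [0.756 0.406 0.152]
beam 0.73 px 309 211 3109 med [0.619 0.074 0.142] lo [0.521 0.064 0.004] hi [0.664 0.162 0.261]
packer_mid 0.71 px 234 235 189 med [ 0.375 -0.034  0.003] lo [ 0.335 -0.063 -0.004] hi [ 0.416 -0.003  0.008]
packer_mid 0.68 px 230 266 387 med [ 0.474 -0.17   0.007] lo [ 0.448 -0.226  0.001] hi [ 0.502 -0.099  0.01 ]
packer_mid 0.53 px 192 257 196 med [ 0.34  -0.211  0.004] lo [ 0.3   -0.245 -0.002] hi [ 0.378 -0.178  0.008]
packer_mid 0.32 px 158 276 822 med [ 0.391 -0.39   0.086] lo [ 0.364 -0.409  0.002] hi [ 0.405 -0.358  0.17 ]
offcut 0.76 px 200 318 577 med [ 0.56  -0.395  0.026] lo [ 0.532 -0.462  0.004] hi [ 0.583 -0.318  0.03 ]
offcut 0.65 px 309 211 3160 med [0.618 
[... 309 characters left out ...]
d [0.522 0.104 0.154] lo [0.506 0.067 0.009] hi [0.645 0.167 0.263]
beam 0.73 px 215 218 1692 med [0.515 0.253 0.084] lo [ 0.441  0.221 -0.002] hi [0.722 0.343 0.149]
packer_mid 0.88 px 314 276 462 med [ 0.464 -0.156  0.005] lo [ 0.434 -0.224 -0.004] hi [ 0.495 -0.091  0.011]
packer_mid 0.68 px 316 309 214 med [ 0.333 -0.213  0.003] lo [ 0.298 -0.244 -0.004] hi [ 0.366 -0.18   0.009]
packer_mid 0.48 px 269 285 193 med [ 0.371 -0.032  0.003] lo [ 0.331 -0.062 -0.004] hi [ 0.416 -0.002  0.009]
offcut 0.91 px 387 277 499 med [ 0.545 -0.393  0.022] lo [ 0.516 -0.462 -0.004] hi [ 0.587 -0.319  0.033]
offcut 0.51 px 252 211 2620 med [0.524 0.105 0.155] lo [0.506 0.066 0.008] hi [0.644 0.168 0.263]
```

```bash
python3 - <<'E'
from h import *
P=[];Q=[];B=[]
for n in ['scene','side']:
    im,d,c=snap(n)
    r=env.regions_of(n,'packer_mid')
    for x in r:
        p=pts(d,c,x['region'])
        m=np.median(p,0)
        if np.hypot(*(m[:2]-[.47,-.165]))<.03: P.append(p)
    Q.append(pts(d,c,env.regions_of(n,'cabinet')[0]['region']))
    B+= [pts(d,c,env.regions_of(n,'beam')[0]['region'])]
    for l in ['glue_bottle','sanding_block','stool_rail','mallet','drill','dowel_tin']:
        for x in env.regions_of(n,l)[:1]:
            p=pts(d,c,x['region']); print(n,l,round(x['p'],2),np.percentile(p,3,axis=0).round(2),np.percentile(p,97,axis=0).round(2))
for p in P+[np.vstack(P)]:
    p=p[p[:,2]>.004]; r=cv2.minAreaRect((p[:,:2]*1000).astype(np.float32)); print('pack',r)
q=np.vstack(Q)
for lo,hi in [(.21,.228),(.24,.27),(.01,.2)]:
    t=q[(q[:,2]>lo)&(q[:,2]<hi)]; print('cab',lo,len(t),cv2.minAreaRect((t[:,:2]*1000).astype(np.float32)))
b=np.vstack(B); t=b[(b[:,2]>.082)&(b[:,2]<.098)]; print('beam',cv2.minAreaRect((t[:,:2]*1000).astype(np.float32)))
a=cv2.imread('pics/scene0.png')[120:360,130:430];b2=cv2.imread('pics/side0.png')[120:360,130:430]
cv2.imwrite('pics/a.png',cv2.resize(np.hstack([a,b2]),(800,320),interpolation=cv2.INTER_CUBIC))
np.savez('cab.npz',q=q)
E
```

```text
scene glue_bottle 0.89 [ 0.31 -0.41 -0.  ] [ 0.41 -0.36  0.17]
scene sanding_block 0.56 [ 0.62 -0.25  0.  ] [ 0.69 -0.14  0.03]
scene stool_rail 0.81 [ 0.77 -0.23 -0.  ] [0.81 0.13 0.02]
scene mallet 0.77 [ 0.35 -0.63  0.01] [ 0.64 -0.51  0.08]
scene drill 0.65 [0.51 0.47 0.01] [0.61 0.6  0.21]
scene dowel_tin 0.75 [0.37 0.46 0.  ] [0.47 0.54 0.13]Traceback (most recent call last):
  File "<stdin>", line 10, in <module>
IndexError: list index out of range
```

View pics/scene0.png

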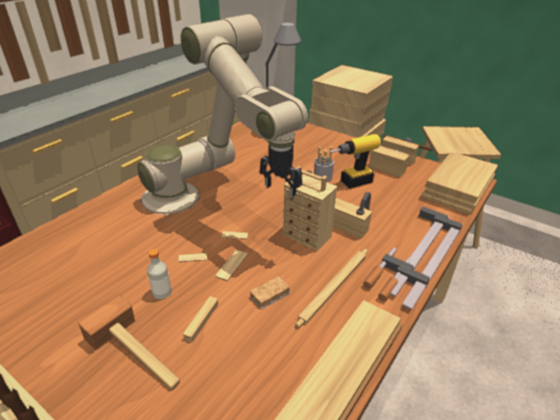

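Scene: the packer candidates are (231,265), which is the largest strip, and two smaller strips at (193,257) and (235,235). The square offcut is at (200,318). The cabinet, at (310,211), fronts toward -y with the beam behind it.

```bash
python3 - <<'E'
from h import *
P=[];Q=[];B=[];I=[]
for n in ['scene','side']:
    im,d,c=snap(n); I.append(im)
    for x in env.regions_of(n,'packer_mid'):
        p=pts(d,c,x['region']); m=np.median(p,0)
        if np.hypot(*(m[:2]-[.47,-.165]))<.03: P.append(p)
    for l,L in (('cabinet',Q),('beam',B)):
        r=env.regions_of(n,l)
        if r: L.append(pts(d,c,r[0]['region']))
for p in P+[np.vstack(P)]:
    p=p[p[:,2]>.003]; print('pack',cv2.minAreaRect((p[:,:2]*1000).astype(np.float32)))
q=np.vstack(Q); np.savez('cab.npz',q=q)
for lo,hi in [(.21,.228),(.24,.27),(.01,.2)]:
    t=q[(q[:,2]>lo)&(q[:,2]<hi)]; print('cab',lo,len(t),cv2.minAreaRect((t[:,:2]*1000).astype(np.float32)))
if B:
    b=np.vstack(B); t=b[(b[:,2]>.082)&(b[:,2]<.098)]; print('beam',cv2.minAreaRect((t[:,:2]*1000).astype(np.float32)))
# sample: front plane, side plane fits
f=q[(q[:,2]>.02)&(q[:,2]<.2)&(q[:,1]<.085)]
k=np.polyfit(f[:,0],f[:,1],1)
for _ in range(5):
    r=f[:,1]-np.polyval(k,f[:,0]); f=f[abs(r)<.004]; k=np.polyfit(f[:,0],f[:,1],1)
print('front y=ax+b',k,len(f),np.degrees(np.arctan(k[0])),np.percentile(f[:,0],[1,99]))
cv2.imwrite('pics/a.png',cv2.resize(np.hstack([I[0][120:345,130:430],I[1][120:345,130:430]]),(800,300),interpolation=cv2.INTER_CUBIC))
E
```

```text
pack ((470.4425048828125, -160.74578857421875), (48.69609832763672, 141.1352081298828), 11.348747253417969)
pack ((463.9029846191406, -158.72886657714844), (52.11863327026367, 138.60293579101562), 11.51729965209961)
pack ((466.52288818359375, -160.5181884765625), (56.53840255737305, 143.1556854248047), 11.517300605773926)
cab 0.21 579 ((587.9749145507812, 120.24847412109375), (154.40728759765625, 102.49020385742188), 0.8578559756278992)
cab 0.24 119 ((616.3406372070312, 68.76021575927734), (86.08092498779297, 137.05531311035156), 16.980186462402344)
cab 0.01 3759 ((591.4782104492188, 185.8707733154297), (317.1997375488281, 258.1449890136719), 1.0186160802841187)
beam ((596.1293334960938, 263.8404846191406), (320.3655700683594, 99.97425079345703), 1.5439635515213013)
front y=ax+b [0.00243125 0.06961492] 1266 0.1392999439123318 [0.52090241 0.6627391 ]
```

View pics/a.png

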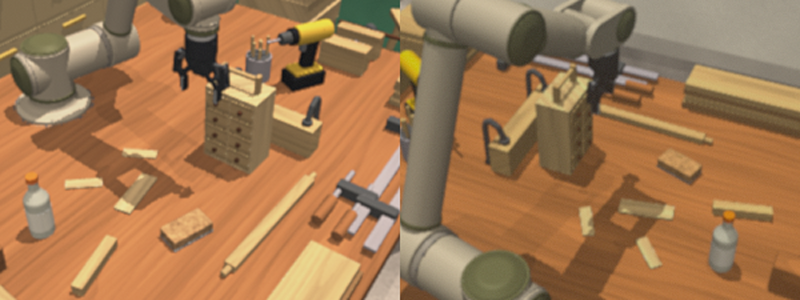

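The left view puts the large strip at about (137,192) in the crop. It is clearly longer and wider than the two small strips at (83,183) and (140,153), so it is the packer. The offcut is square in section and lies apart.

```bash
python3 - <<'E'
from h import *
s=env.get_state(); print(s['time_s'],s['eef_pos'],np.round(s['ee_rot'],3).tolist(),s['gripper_width'])
E
python3 -m crank '[[[0,0,-0.05,0,0],[0,0,-0.10,0,0],[0,0,-0.15,0,0],[0,0,-0.15,0,0]]]'
```

```text
1.65 [ 5.49988013e-01 -1.12235428e-05  2.31325105e-01] [[0.0, 1.0, 0.0], [1.0, -0.0, 0.0], [0.0, 0.0, -1.0]] 0.08546251667166138
time_s: 2.15
eef_pos: [0.5506, -0.0001, 0.3851]
ee_rot: [[-0.0, 1.0, 0.008], [1.0, 0.0, -0.002], [-0.002, 0.008, -1.0]]
wrist_force: [-0.8, 0.2, -0.7]
gripper_width: 0.0857
grip_force: 0.0
```

```bash
python3 -m crank '[[[0.02,0.01,0,0.18,0],[0.04,0.02,0,0.36,0],[0.06,0.03,0,0.54,0],[0.08,0.04,0,0.72,0],[0.1,0.041,0,0.9,0],[0.12,0.041,0,1.08,0],[0.12,0.041,0,1.26,0],[0.12,0.041,0,1.44,0]]]'
python3 -m crank '[[[0,0,0,0.1308,0],[0,0,0,0.1308,0],[0,0,0,0.1308,0]]]'
python3 - <<'E'
from h import *
im,d,c=snap('wrist'); cv2.imwrite('pics/w1.png',im)
print(env.get_state()['qpos'])
p=pts(d,c,d>0)
H=p[(p[:,2]>.25)&(p[:,2]<.29)&(abs(p[:,0]-.59)<.07)&(abs(p[:,1]-.12)<.05)]
print('handle',len(H),H.mean(0),H.max(0),H.min(0)); 
if len(H)>20: print(cv2.minAreaRect((H[:,:2]*1000).astype(np.float32)))
T=p[(p[:,2]>.212)&(p[:,2]<.228)]; print('top',len(T),cv2.minAreaRect((T[:,:2]*1000).astype(np.float32)))
B=p[(p[:,2]>.08)&(p[:,2]<.1)]; print('beam',len(B),cv2.minAreaRect((B[:,:2]*1000).astype(np.float32)) if len(B) else 0)
E
```

```text
time_s: 3.15
eef_pos: [0.5909, 0.1203, 0.3801]
ee_rot: [[0.992, 0.125, -0.002], [0.125, -0.992, -0.0], [-0.002, -0.0, -1.0]]
wrist_force: [0.3, 0.2, 0.1]
gripper_width: 0.0854
grip_force: 0.0
time_s: 3.52
eef_pos: [0.5909, 0.12, 0.3808]
ee_rot: [[1.0, 0.003, -0.001], [0.003, -1.0, 0.0], [-0.001, -0.0, -1.0]]
wrist_force: [-0.4, 0.0, 0.1]
gripper_width: 0.0854
grip_force: 0.0
[ 2.41112011e-01  2.49597419e+01  4.53220807e+01 -1.06269479e-03
  1.09755417e+02  9.01227303e+01]
handle 2014 [0.58827553 0.12129725 0.26606932] [0.64232565 0.13051748 0.27330701] [0.53062022 0.11192951 0.25008267]
((586.4459228515625, 121.23160552978516), (18.004079818725586, 111.70501708984375), 89.66602325439453)
top 11754 ((585.9112548828125, 123.22004699707031), (96.13796997070312, 150.62216186523438), 89.75521850585938)
beam 10465 ((522.6755981445312, 316.9445495605469), (241.85580444335938, 471.9582824707031), 50.327030181884766)
```

View pics/w1.png

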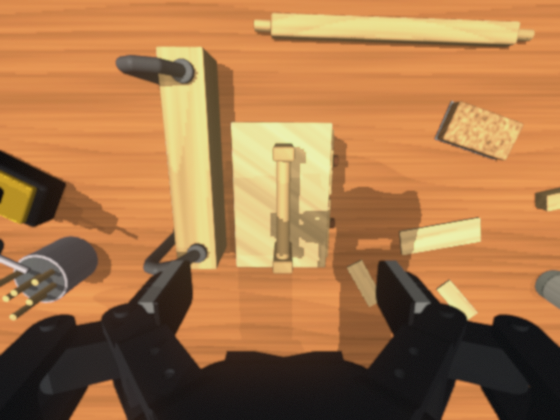

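```bash
python3 - <<'E'
from h import *
im,d,c=snap('wrist')
p=pts(d,c,d>0); R=lambda q:cv2.minAreaRect((q[:,:2]*1000).astype(np.float32))
B=p[(p[:,2]>.082)&(p[:,2]<.096)&(p[:,1]>.2)&(p[:,1]<.32)&(p[:,0]<.74)&(p[:,0]>.5)]
for x in (.54,.58,.62,.66):
    s=B[abs(B[:,0]-x)<.01]; print('beam',x,np.percentile(s[:,1],[1,99]).round(4))
T=p[(p[:,2]>.214)&(p[:,2]<.226)]
for x in (.54,.56,.62,.64):
    s=T[abs(T[:,0]-x)<.008]; print('top',x,np.percentile(s[:,1],[1,99]).round(4))
print('top x',np.percentile(T[:,0],[.5,99.5]))
for r in env.regions_of('wrist','packer_mid'):
    q=pts(d,c,r['region']); print(r['p'],R(q), np.median(q,0))
b=p[(p[:,2]<.001)]; print('floor z',np.median(p[abs(p[:,2])<.01][:,2]))
E
```

```text
beam 0.54 [0.2238 0.2828]
beam 0.58 [0.2239 0.2822]
beam 0.62 [0.2238 0.2825]
beam 0.66 [0.2239 0.2825]
top 0.54 [0.0765 0.1704]
top 0.56 [0.0764 0.1702]
top 0.62 [0.076 0.17 ]
top 0.64 [0.0759 0.1697]
top x [0.51294007 0.6605751 ]
0.98 ((372.9451904296875, -30.867603302001953), (93.06381225585938, 29.69635009765625), 29.941490173339844) [ 0.37863669 -0.02789631  0.00511601]
0.96 ((465.79486083984375, -157.61019897460938), (50.21759033203125, 140.1298828125), 10.776394844055176) [ 0.46923436 -0.15578641  0.00781509]
0.79 ((458.1700744628906, -93.1358642578125), (429.69207763671875, 31.188112258911133), 43.948814392089844) [ 0.34391994 -0.20345767  0.00529108]
floor z -0.000323376162043032
```

```bash
python3 -m crank '[[[-0.004,-0.001,0.05,0,0],[-0.004,-0.001,0.10,0,0],[-0.004,-0.001,0.143,0,0],[-0.004,-0.001,0.143,0,0.3],[-0.004,-0.001,0.143,0,0.5],[-0.004,-0.001,0.143,0,0.7],[-0.004,-0.001,0.143,0,0.75],[-0.004,-0.001,0.143,0,0.75]]]'
```

```text
time_s: 4.68
eef_pos: [0.5871, 0.121, 0.2389]
ee_rot: [[1.0, 0.0, 0.001], [0.0, -1.0, 0.0], [0.001, -0.0, -1.0]]
wrist_force: [-0.8, -0.5, 0.1]
gripper_width: 0.0215
grip_force: 0.0
```

```bash
python3 -m crank '[[[0,0,0,0,0.79],[0,-0.006,-0.001,0,0.79],[0,-0.014,-0.002,0,0.79],[0,-0.023,-0.0035,0,0.79],[0,-0.034,-0.004,0,0.79],[0,-0.046,-0.0047,0,0.79],[0,-0.057,-0.0045,0,0.79],[0,-0.069,-0.004,0,0.79]]]'
```

```text
time_s: 5.68
eef_pos: [0.5869, 0.1909, 0.2422]
ee_rot: [[1.0, 0.0, -0.0], [0.0, -1.0, 0.0], [-0.0, -0.0, -1.0]]
wrist_force: [0.1, -0.6, -0.3]
gripper_width: 0.0177
grip_force: 0.3
```

```bash
python3 -m crank '[[[0,-0.010,0.001,0,0.79],[0,-0.020,0.002,0,0.79],[0,-0.030,0.0035,0,0.79],[0,-0.040,0.0055,0,0.79],[0,-0.048,0.008,0,0.79],[0,-0.056,0.0105,0,0.79],[0,-0.064,0.0125,0,0.79],[0,-0.068,0.0138,0,0.79]]]'
python3 - <<'E'
from h import *
for n in ('side','scene'):
    im,d,c=snap(n)
    cv2.imwrite(f'pics/{n}2.png',im[100:300,150:420])
    for r in env.regions_of(n,'cabinet')[:1]:
        q=pts(d,c,r['region']); print(n,np.percentile(q,[1,99],axis=0).round(3))
a=[cv2.imread(f'pics/{n}2.png') for n in ('side','scene')]
cv2.imwrite('pics/b.png',cv2.resize(np.hstack(a),(800,300),interpolation=cv2.INTER_CUBIC))
E
```

```text
time_s: 6.68
eef_pos: [0.5869, 0.2585, 0.2283]
ee_rot: [[1.0, 0.0, -0.0], [0.0, -1.0, -0.0], [-0.0, 0.0, -1.0]]
wrist_force: [-0.8, -0.3, -0.2]
gripper_width: 0.0178
grip_force: 0.0
side [[0.505 0.09  0.02 ]
 [0.657 0.27  0.251]]
scene [[0.512 0.089 0.016]
 [0.665 0.265 0.254]]
```

View pics/b.png

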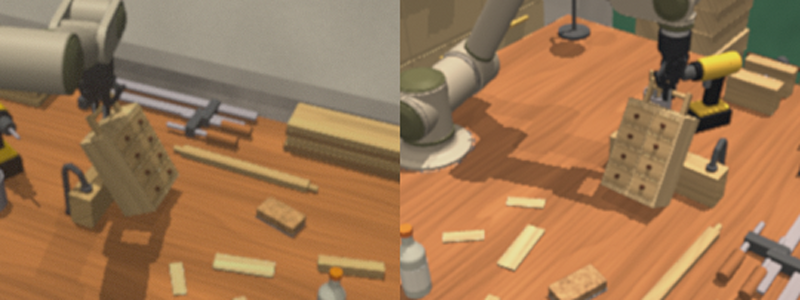

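The cabinet leans back on the beam with its front raised: left crop (130,160), right crop (648,140). I'll nudge it to confirm it is seated, then withdraw upward.

```bash
python3 -m crank '[[[0,-0.004,0.001,0,0.79],[0,-0.004,0.001,0,0.79]]]'
python3 -m crank '[[[0,0,0,0,0.7],[0,0,-0.02,0,0.7],[0,0,-0.05,0,0.7],[0,0,-0.1,0,0.5],[0,0.06,-0.13,0,0],[0,0.12,-0.13,0,0],[0,0.12,-0.13,0,0]]]'
python3 - <<'E'
from h import *
im,d,c=snap('wrist')
p=pts(d,c,d>0)
f=p[(p[:,0]>.53)&(p[:,0]<.645)&(p[:,1]>.08)&(p[:,1]<.28)&(p[:,2]>.03)&(p[:,2]<.3)]
print(len(f)); s=f[(f[:,1]>.085)&(f[:,1]<.17)&(f[:,2]<.23)]
if len(s)>50:
    k=np.polyfit(s[:,2],s[:,1],1)
    for _ in range(6):
        r=s[:,1]-np.polyval(k,s[:,2]); s=s[abs(r)<.004]; k=np.polyfit(s[:,2],s[:,1],1)
    print('front tilt',np.degrees(np.arctan(k[0])),'y at z=.05',np.polyval(k,.05),len(s))
H=f[f[:,2]>.24];print('handle',H.mean(0),H.max(0),H.min(0))
for r in env.regions_of('wrist','packer_mid')[:3]:
    q=pts(d,c,r['region']); print(r['p'],cv2.minAreaRect((q[:,:2]*1000).astype(np.float32)))
E
```

```text
time_s: 7.12
eef_pos: [0.587, 0.2621, 0.2275]
ee_rot: [[1.0, 0.0, 0.0], [0.0, -1.0, -0.0], [0.0, 0.0, -1.0]]
wrist_force: [-0.1, 0.3, 0.7]
gripper_width: 0.0181
grip_force: 0.1
time_s: 8.0
eef_pos: [0.5872, 0.1385, 0.3582]
ee_rot: [[1.0, -0.005, 0.001], [-0.005, -1.0, -0.0], [0.001, 0.0, -1.0]]
wrist_force: [-0.3, 0.1, 0.3]
gripper_width: 0.0852
grip_force: 0.0
21608
front tilt 30.41488148975974 y at z=.05 0.08477671362431304 5399
handle [0.59048138 0.25641487 0.25359328] [0.64299666 0.27245428 0.26414123] [0.53126063 0.24214112 0.24009133]
0.81 ((465.2691955566406, -160.2052001953125), (52.40059280395508, 145.832275390625), 10.937397003173828)
0.7 ((337.4950256347656, -209.4493408203125), (95.30368041992188, 36.21807098388672), 42.95330810546875)
0.65 ((391.85284423828125, -21.000263214111328), (50.66368865966797, 29.555644989013672), 31.233381271362305)
```

```bash
python3 -m crank '[[[-0.015,0.04,0,-0.18,0],[-0.03,0.08,0,-0.36,0],[-0.045,0.12,0,-0.54,0],[-0.06,0.16,0,-0.72,0],[-0.08,0.2,0.03,-0.9,0],[-0.1,0.24,0.06,-1.08,0],[-0.117,0.28,0.1,-1.26,0],[-0.117,0.2985,0.14,-1.44,0]]]'
python3 -m crank '[[[0,0,0,-0.18,0],[0,0,0,-0.323,0],[0,0,0,-0.323,0],[0,0,0,-0.323,0]]]'
python3 - <<'E'
from h import *
im,d,c=snap('wrist'); cv2.imwrite('pics/w3.png',im)
p=pts(d,c,d>0)
for r in env.regions_of('wrist','packer_mid')[:3]:
    q=pts(d,c,r['region']); q=q[q[:,2]>.004]; print(r['p'],cv2.minAreaRect((q[:,:2]*1000).astype(np.float32)),q.mean(0))
E
```

```text
time_s: 9.1
eef_pos: [0.4697, -0.1569, 0.2165]
ee_rot: [[0.125, 0.992, 0.0], [0.992, -0.125, -0.0], [-0.0, 0.0, -1.0]]
wrist_force: [0.8, 0.8, -0.3]
gripper_width: 0.0852
grip_force: 0.0
time_s: 9.6
eef_pos: [0.4703, -0.1558, 0.2175]
ee_rot: [[-0.189, 0.982, 0.0], [0.982, 0.189, 0.0], [0.0, 0.0, -1.0]]
wrist_force: [-0.2, 0.3, 0.4]
gripper_width: 0.0857
grip_force: 0.0
0.93 ((373.08172607421875, -32.74840545654297), (93.4443359375, 30.28066062927246), 29.68960189819336) [ 0.37345614 -0.03235624  0.00506678]
0.59 ((336.560791015625, -210.11383056640625), (94.60183715820312, 29.780324935913086), 42.83213806152344) [ 0.33724572 -0.20948041  0.00514435]
0.55 ((468.0317687988281, -158.3224639892578), (45.09653854370117, 139.2729949951172), 10.993919372558594) [ 0.46722944 -0.15448689  0.00764924]
```

View pics/w3.png

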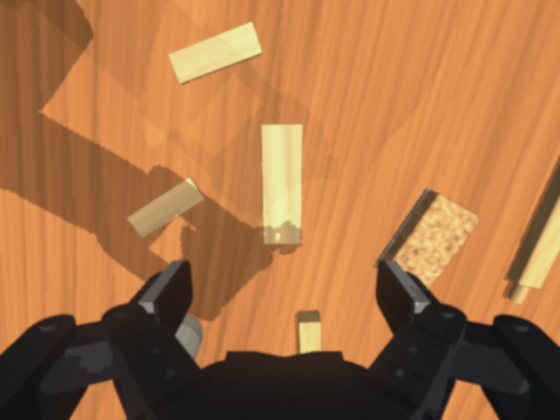

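The packer is the large strip at (282,185), 139 x 45 mm. The small strips at (215,52) and (165,208), and the offcut at (310,335), stay clear of the fingers. I'll descend on the packer's near end.

```bash
python3 -m crank '[[[-0.027,-0.0024,0.05,0,0],[-0.027,-0.0024,0.10,0,0],[-0.027,-0.0024,0.15,0,0],[-0.027,-0.0024,0.19,0,0],[-0.027,-0.0024,0.205,0,0],[-0.027,-0.0024,0.213,0,0],[-0.027,-0.0024,0.213,0,0]]]'
python3 -m crank '[[[0,0,0,0,0.3],[0,0,0,0,0.5],[0,0,0,0,0.6],[0,0,0,0,0.7],[0,0,0,0,0.7],[0,0,0,0,0.7]]]'
```

```text
time_s: 10.58
eef_pos: [0.4729, -0.1835, 0.0046]
ee_rot: [[-0.191, 0.982, -0.0], [0.982, 0.191, -0.0], [-0.0, -0.0, -1.0]]
wrist_force: [0.3, 0.8, 0.2]
gripper_width: 0.0854
grip_force: 0.0
time_s: 11.32
eef_pos: [0.4753, -0.185, 0.0078]
ee_rot: [[-0.191, 0.982, 0.007], [0.982, 0.191, -0.005], [-0.006, 0.006, -1.0]]
wrist_force: [1.0, 1.5, 27.0]
gripper_width: 0.0259
grip_force: 13.5
```

The fingers rode over the top of the packer, because they stand farther back when open. Raise, open and look again.

```bash
python3 -m crank '[[[0,0,-0.003,0,0.5],[0,0,-0.012,0,0.35],[0,0,-0.012,0,0.35],[0,0,-0.012,0,0.35]]]'
python3 - <<'E'
from h import *
s=env.get_state();im,d,c=snap('wrist'); cv2.imwrite('pics/w4.png',im)
for n in ('wrist','scene','side'):
    if n!='wrist': im,d,c=snap(n)
    for r in env.regions_of(n,'packer_mid')[:4]:
        q=pts(d,c,r['region']); q=q[(q[:,2]>.003)&(q[:,2]<.012)]
        if len(q)>20: print(n,r['p'],cv2.minAreaRect((q[:,:2]*1000).astype(np.float32)),q.mean(0))
E
```

```text
time_s: 11.82
eef_pos: [0.4727, -0.1834, 0.0164]
ee_rot: [[-0.191, 0.982, -0.0], [0.982, 0.191, 0.0], [0.0, -0.0, -1.0]]
wrist_force: [0.0, 0.4, -0.2]
gripper_width: 0.0558
grip_force: 0.0
wrist 0.66 ((473.07781982421875, -156.01370239257812), (45.31405258178711, 140.71591186523438), 15.012394905090332) [ 0.47086631 -0.14748935  0.00752604]
wrist 0.66 ((340.8500671386719, -205.92735290527344), (85.10490417480469, 30.15929412841797), 42.72025680541992) [ 0.34806677 -0.2003492   0.00490925]
scene 0.8 ((483.0616760253906, -183.9117889404297), (47.583396911621094, 91.69635772705078), 14.980881690979004) [ 0.48361896 -0.19437003  0.00695643]
scene 0.61 ((339.7500915527344, -211.04486083984375), (90.99519348144531, 34.72124099731445), 41.5769157409668) [ 0.34044518 -0.21207643  0.00488159]
scene 0.25 ((567.61279296875, -388.12127685546875), (22.02781867980957, 147.8806610107422), 4.7608842849731445) [ 0.56880916 -0.40272678  0.00817815]
side 0.68 ((471.3422546386719, -155.9560089111328), (49.48164367675781, 138.39236450195312), 13.731367111206055) [ 0.46832562 -0.15120366  0.00617282]
side 0.64 ((368.7367858886719, -33.970733642578125), (87.98841857910156, 26.72977066040039), 31.65164566040039) [ 0.36558301 -0.03626191  0.00564942]
side 0.62 ((333.51885986328125, -210.1428680419922), (93.88558959960938, 32.09648895263672), 43.920997619628906) [ 0.3351872  -0.20959469  0.00566883]
```

View pics/w4.png

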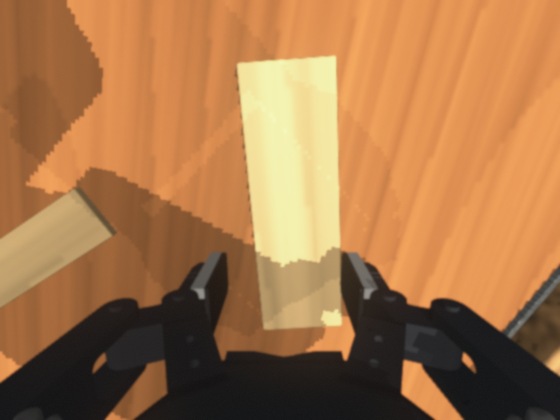

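The packer turned about 4 degrees but is still isolated, lying between the fingers at (295,190). I'll align and descend at a narrower opening.

```bash
python3 -m crank '[[[0,0.0075,0,-0.07,0.32],[0,0.0075,0,-0.07,0.32],[0,0.0075,0.008,-0.07,0.32],[0,0.0075,0.0135,-0.07,0.32],[0,0.0075,0.0155,-0.07,0.32],[0,0.0075,0.0155,-0.07,0.32]]]'
```

```text
time_s: 12.88
eef_pos: [0.48, -0.182, 0.0008]
ee_rot: [[-0.259, 0.966, -0.0], [0.966, 0.259, 0.0], [0.0, -0.0, -1.0]]
wrist_force: [0.1, 0.1, 1.0]
gripper_width: 0.0583
grip_force: 0.0
```

```bash
python3 -m crank '[[[0,0,0.001,0,0.32],[0,0,0.0025,0,0.34],[0,0,0.0025,0,0.36]]]'
python3 -m crank '[[[0,0,0,0,0.4],[0,0,0,0,0.44],[0,0,0,0,0.48],[0,0,0,0,0.52],[0,0,0,0,0.56]]]'
```

```text
time_s: 13.25
eef_pos: [0.4801, -0.182, -0.0015]
ee_rot: [[-0.259, 0.966, -0.0], [0.966, 0.259, 0.0], [0.0, -0.0, -1.0]]
wrist_force: [-0.3, -0.0, 0.9]
gripper_width: 0.0549
grip_force: 0.0
time_s: 13.88
eef_pos: [0.4802, -0.182, -0.001]
ee_rot: [[-0.259, 0.966, 0.0], [0.966, 0.259, -0.0], [-0.0, 0.0, -1.0]]
wrist_force: [-1.9, 1.0, 5.4]
gripper_width: 0.0431
grip_force: 60.9
```

```bash
python3 -m crank '[[[0,0,-0.02,0,0.56],[0,0,-0.05,0,0.56],[0.025,0.035,-0.05,0.07,0.56],[0.05,0.07,-0.05,0.14,0.56],[0.075,0.105,-0.05,0.2,0.56],[0.098,0.137,-0.05,0.265,0.56],[0.098,0.137,-0.05,0.265,0.56],[0.098,0.137,-0.05,0.265,0.56]]]'
python3 - <<'E'
from h import *
for n in ('wrist','scene','side'):
    im,d,c=snap(n)
    if n=='wrist': cv2.imwrite('pics/w5.png',im)
    for r in env.regions_of(n,'packer_mid')[:4]:
        q=pts(d,c,r['region']); q=q[(q[:,2]>.03)&(q[:,2]<.08)&(abs(q[:,0]-.587)<.06)]
        if len(q)>20: print(n,r['p'],cv2.minAreaRect((q[:,:2]*1000).astype(np.float32)),q.mean(0),'end y',q[:,1].max(),'slope',np.polyfit(q[:,1],q[:,2],1)[0])
E
```

```text
time_s: 14.88
eef_pos: [0.5866, -0.0521, 0.0483]
ee_rot: [[0.002, 1.0, -0.001], [1.0, -0.002, -0.0], [-0.0, -0.001, -1.0]]
wrist_force: [-1.4, -0.5, -1.5]
gripper_width: 0.0428
grip_force: 61.3
wrist 0.75 ((586.5775146484375, -24.85638427734375), (140.01547241210938, 45.407073974609375), 89.84266662597656) [ 0.58659844 -0.01506431  0.0566417 ] end y 0.045206345061477804 slope -0.0025866523572471824
scene 0.74 ((588.8862915039062, -30.03137969970703), (46.170894622802734, 138.3726348876953), 0.09022541344165802) [ 0.58802083 -0.06232627  0.05608181] end y 0.03918131400986857 slope 0.00483849513010407
side 0.7 ((585.449462890625, -26.712188720703125), (140.774658203125, 54.24850082397461), 88.86358642578125) [ 0.58178215 -0.02353758  0.05419531] end y 0.044014744432072206 slope -0.004355821495610769
```

View pics/w5.png

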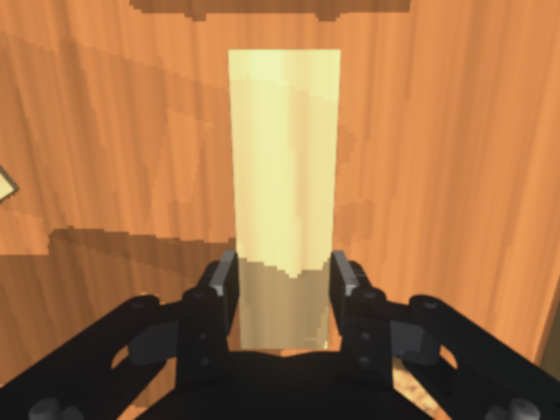

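The packer is held level and square at (285,200), with its inner end at y = 0.045. The cabinet's front edge shows along the top of the picture. Lower to the bench and slide in.

```bash
python3 -m crank '[[[0,0,0.02,0,0.56],[0,0,0.04,0,0.56],[0,0,0.046,0,0.56],[0,0,0.0493,0,0.56],[0,0,0.0493,0,0.56]]]'
python3 -m crank '[[[0.01,0,0,0,0.56],[0.02,0,0,0,0.56],[0.03,0,0,0,0.56],[0.04,0,0,0,0.56],[0.05,0,0,0,0.56],[0.055,0,0,0,0.56],[0.0585,0,0,0,0.56],[0.0585,0,0,0,0.56]]]'
```

```text
time_s: 15.8
eef_pos: [0.5873, -0.052, -0.0004]
ee_rot: [[0.003, 1.0, 0.001], [1.0, -0.003, -0.0], [-0.0, 0.001, -1.0]]
wrist_force: [-0.2, 0.1, -0.5]
gripper_width: 0.043
grip_force: 61.3
time_s: 16.8
eef_pos: [0.5872, 0.0067, -0.0008]
ee_rot: [[0.003, 1.0, -0.0], [1.0, -0.003, -0.0], [-0.0, -0.0, -1.0]]
wrist_force: [0.1, -0.3, -0.9]
gripper_width: 0.043
grip_force: 61.3
```

```bash
python3 -m crank '[[[0,0,0,0,0.5],[0,0,0,0,0.4],[0,0,0,0,0.3],[0,0,-0.01,0,0.2],[-0.01,0,-0.04,0,0],[-0.05,0,-0.09,0,0],[-0.1,0,-0.15,0,0],[-0.1,0,-0.15,0,0]]]'
python3 - <<'E'
from h import *
for n in ('wrist','scene','side'):
    im,d,c=snap(n)
    for r in env.regions_of(n,'packer_mid')[:4]:
        q=pts(d,c,r['region']); q=q[(abs(q[:,2])<.015)&(abs(q[:,0]-.587)<.06)&(q[:,1]>-.08)]
        if len(q)>20: print(n,r['p'],cv2.minAreaRect((q[q[:,2]>.004][:,:2]*1000).astype(np.float32)),q[:,1].min(),q[:,1].max(),q[:,2].mean())
E
```

```text
time_s: 17.8
eef_pos: [0.5879, -0.0957, 0.1531]
ee_rot: [[0.005, 1.0, 0.006], [1.0, -0.005, -0.002], [-0.002, 0.006, -1.0]]
wrist_force: [-0.3, -0.1, 0.5]
gripper_width: 0.0855
grip_force: 0.0
scene 0.58 ((592.0690307617188, 29.813079833984375), (132.9796905517578, 40.823665618896484), 89.85476684570312) -0.03666910602606832 0.09627193506970755 0.007242664237782362
side 0.89 ((583.5487670898438, 31.922134399414062), (49.099422454833984, 141.63021850585938), 0.33939623832702637) -0.03886553018560007 0.10783994810039499 0.00481640067660953
```

```bash
python3 -m crank '[[[0,0,-0.06,0.18,0],[0,0,-0.12,0.36,0],[0.02,0,-0.18,0.54,0],[0.07,0,-0.21,0.72,0],[0.13,0,-0.21,0.9,0],[0.19,0,-0.21,1.08,0],[0.25,0,-0.21,1.26,0],[0.3,0,-0.21,1.44,0]]]'
python3 -m crank '[[[0,0,0,0.13,0.2],[0,0,0,0.13,0.35],[0,0,0,0.13,0.5],[0,0,0,0.13,0.5]]]'
python3 - <<'E'
from h import *
im,d,c=snap('wrist')
p=pts(d,c,d>0)
H=p[(p[:,0]>.565)&(p[:,0]<.61)&(p[:,1]>.22)&(p[:,1]<.3)&(p[:,2]>.235)&(p[:,2]<.3)]
print(len(H),H.mean(0),H.max(0),H.min(0))
E
```

```text
time_s: 19.1
eef_pos: [0.5872, 0.209, 0.3578]
ee_rot: [[0.991, 0.132, -0.002], [0.132, -0.991, -0.0], [-0.002, -0.0, -1.0]]
wrist_force: [0.6, -0.8, -0.3]
gripper_width: 0.0851
grip_force: 0.0
time_s: 19.6
eef_pos: [0.5879, 0.2056, 0.3591]
ee_rot: [[1.0, 0.007, -0.0], [0.007, -1.0, -0.0], [-0.0, 0.0, -1.0]]
wrist_force: [-0.5, -0.4, -0.2]
gripper_width: 0.0428
grip_force: 0.0
751 [0.58798146 0.25827856 0.25356219] [0.60985092 0.26504971 0.25638125] [0.56512144 0.25314679 0.24789655]
```

```bash
python3 -m crank '[[[0,-0.0545,0,0,0.65],[0,-0.0545,0,0,0.65],[0,-0.0545,0.05,0,0.65],[0,-0.0545,0.1,0,0.65],[0,-0.0545,0.12,0,0.65],[0,-0.0545,0.1315,0,0.7],[0,-0.0545,0.1315,0,0.79],[0,-0.0545,0.1315,0,0.79]]]'
```

```text
time_s: 20.65
eef_pos: [0.5879, 0.2604, 0.229]
ee_rot: [[1.0, 0.007, 0.002], [0.007, -1.0, 0.0], [0.002, -0.0, -1.0]]
wrist_force: [0.3, -0.2, 0.6]
gripper_width: 0.0178
grip_force: 0.0
```

```bash
python3 -m crank '[[[0,0.006,-0.0015,0,0.82],[0,0.014,-0.004,0,0.82],[0,0.022,-0.0062,0,0.82],[0,0.03,-0.008,0,0.82],[0,0.037,-0.0095,0,0.82],[0,0.044,-0.011,0,0.82],[0,0.051,-0.012,0,0.82],[0,0.058,-0.013,0,0.82]]]'
```

```text
time_s: 21.65
eef_pos: [0.5878, 0.202, 0.2407]
ee_rot: [[1.0, 0.007, -0.0], [0.007, -1.0, -0.0], [-0.0, 0.0, -1.0]]
wrist_force: [-0.4, -0.5, -0.4]
gripper_width: 0.0154
grip_force: 0.3
```

```bash
python3 -m crank '[[[0,0.007,-0.0007,0,0.82],[0,0.014,-0.0012,0,0.82],[0,0.021,-0.0015,0,0.82],[0,0.027,-0.0017,0,0.82],[0,0.032,-0.0017,0,0.82],[0,0.036,-0.0017,0,0.82],[0,0.039,-0.0016,0,0.82],[0,0.041,-0.0015,0,0.82]]]'
python3 -m crank '[[[0,0.001,0,0,0.82],[0,0.002,0,0,0.82],[0,0.003,0,0,0.82],[0,0.004,0,0,0.82],[0,0.005,0,0,0.82],[0,0.006,0,0,0.82],[0,0.006,0,0,0.82]]]'
python3 - <<'E'
from h import *
im,d,c=snap('wrist'); p=pts(d,c,d>0)
H=p[(p[:,0]>.53)&(p[:,0]<.57)&(p[:,1]>.1)&(p[:,1]<.2)&(p[:,2]>.2)&(p[:,2]<.25)]
if len(H): print(len(H),'tilt',np.degrees(np.arctan(-np.polyfit(H[:,1],H[:,2],1)[0])),H.min(0),H.max(0))
for n in ('scene','side'):
    im,d,c=snap(n)
    for r in env.regions_of(n,'cabinet')[:1]:
        q=pts(d,c,r['region'])
        s=q[(q[:,2]>.03)&(q[:,2]<.2)&(q[:,1]<.12)]; k=np.polyfit(s[:,2],s[:,1],1)
        for _ in range(6): s=s[abs(s[:,1]-np.polyval(k,s[:,2]))<.005]; k=np.polyfit(s[:,2],s[:,1],1)
        print(n,'front tilt',np.degrees(np.arctan(k[0])),np.polyval(k,.01))
E
```

```text
time_s: 22.65
eef_pos: [0.5881, 0.1614, 0.2422]
ee_rot: [[1.0, 0.007, -0.0], [0.007, -1.0, -0.0], [-0.0, 0.0, -1.0]]
wrist_force: [-0.1, -1.4, -1.4]
gripper_width: 0.0157
grip_force: 0.5
time_s: 23.52
eef_pos: [0.5882, 0.1555, 0.2422]
ee_rot: [[1.0, 0.007, 0.0], [0.007, -1.0, 0.0], [0.0, -0.0, -1.0]]
wrist_force: [-0.7, -1.4, -1.7]
gripper_width: 0.0152
grip_force: 0.6
1306 tilt 8.496288936838198 [0.53003741 0.10015418 0.21629495] [0.56999511 0.19850589 0.24977133]
scene front tilt 6.8363742467731266 0.07276912120137548
side front tilt 5.887748613352381 0.07630510992366596
```

```bash
python3 -m crank '[[[0,0.0005,0,0,0.82],[0,0.001,0,0,0.82],[0,0.0015,0,0,0.82],[0,0.002,0,0,0.82],[0,0.0025,0,0,0.82],[0,0.003,0,0,0.82],[0,0.003,0,0,0.82]]]'
python3 -m crank '[[[0,0.0005,0,0,0.82],[0,0.001,0,0,0.82],[0,0.0015,0,0,0.82],[0,0.002,0,0,0.82],[0,0.002,0,0,0.82]]]'
```

```text
time_s: 24.65
eef_pos: [0.5882, 0.1526, 0.2423]
ee_rot: [[1.0, 0.007, 0.0], [0.007, -1.0, 0.0], [0.0, -0.0, -1.0]]
wrist_force: [0.4, -0.2, 0.5]
gripper_width: 0.0154
grip_force: 0.0
time_s: 25.28
eef_pos: [0.5882, 0.1505, 0.2422]
ee_rot: [[1.0, 0.007, -0.0], [0.007, -1.0, -0.0], [-0.0, 0.0, -1.0]]
wrist_force: [0.1, -0.5, 0.1]
gripper_width: 0.0155
grip_force: 0.0
```

The force has gone to zero, so the cabinet rests on the packer. Open a little, withdraw straight up and check.

```bash
python3 -m crank '[[[0,0,0,0,0.75],[0,0,0,0,0.7],[0,0,-0.015,0,0.7],[0,0,-0.04,0,0.7],[0,0,-0.08,0,0.7],[0,0,-0.13,0,0.7],[0,0,-0.16,0,0.7],[0,0,-0.16,0,0.7]]]'
python3 - <<'E'
from h import *
ims=[]
for n in ('scene','side'):
    im,d,c=snap(n); ims.append(im[130:300,200:400])
    for r in env.regions_of(n,'cabinet')[:1]:
        q=pts(d,c,r['region']); s=q[(q[:,2]>.03)&(q[:,2]<.2)&(q[:,1]<.12)]; k=np.polyfit(s[:,2],s[:,1],1)
        for _ in range(6): s=s[abs(s[:,1]-np.polyval(k,s[:,2]))<.005]; k=np.polyfit(s[:,2],s[:,1],1)
        print(n,'tilt',np.degrees(np.arctan(k[0])),np.polyval(k,.01))
    for r in env.regions_of(n,'packer_mid')[:4]:
        q=pts(d,c,r['region']); q=q[(abs(q[:,2])<.015)&(abs(q[:,0]-.587)<.06)&(q[:,1]>-.08)]
        if len(q)>20: print('packer outer end',np.percentile(q[:,1],2),q[:,0].mean())
im,d,c=snap('wrist'); p=pts(d,c,d>0)
H=p[(p[:,0]>.575)&(p[:,0]<.60)&(p[:,1]>.1)&(p[:,1]<.2)&(p[:,2]>.25)&(p[:,2]<.29)]
print('dowel',H.mean(0),H[:,2].max())
cv2.imwrite('pics/f.png',cv2.resize(np.hstack(ims),(800,340),interpolation=cv2.INTER_CUBIC))
E
```

```text
time_s: 26.28
eef_pos: [0.5883, 0.1506, 0.4055]
ee_rot: [[1.0, 0.007, 0.006], [0.007, -1.0, 0.0], [0.006, -0.0, -1.0]]
wrist_force: [0.5, 0.4, 0.3]
gripper_width: 0.0255
grip_force: 0.0
scene tilt 6.335207676884449 0.072848910205441
packer outer end -0.03721035650651322 0.5907309386119304
side tilt 4.919825622079719 0.0778656130243901
packer outer end -0.036379973730579794 0.582615647362301
dowel [0.58762908 0.15219381 0.26822473] 0.2709018658135378
```

View pics/f.png

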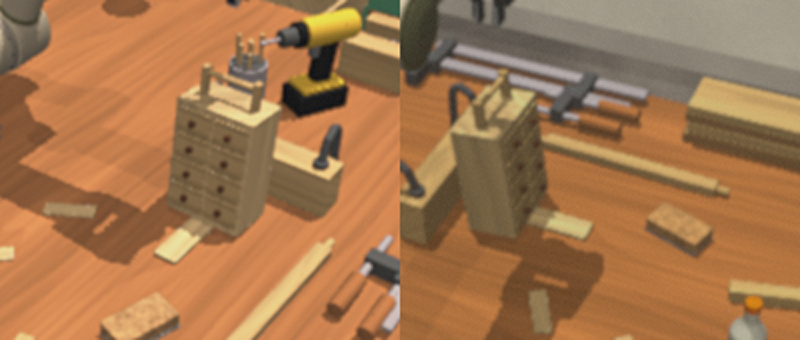

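The cabinet front rests on the packer, which shows at (185,240) on the left and (560,222) on the right. The dowel at y = 0.152 matches a tilt of about 6.8 degrees with the rear edge where it was. The gripper is clear.

```bash
python3 -c "
from station import env
print(env.sign_off())"
```

```text
the job is handed in; nothing more can be done
None
```

The job is handed in: the cabinet's front rests on the packer, which is about a third of the depth in under the middle, and its rear edge hasn't moved; my first grasp turned the packer about 4°, so I gripped it again, squared it up and slid it in straight.

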